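# Push a power supply home in the test stop and start the test

### The arm

A 6-joint arm with a two-finger parallel gripper is mounted at the origin on the work surface. World frame = base frame: x ahead of the robot, y to its left, z up, the work surface at z = 0. Lengths are in m, angles in rad, forces in N, time in s.
With the tool pointing down it reaches from about 0.35 to 0.775 m from the base axis. Payload 7.3 kg.
Tool frame: the origin (TCP) lies on the centre line of the jaws, within the pads' length; the fingertips stand 17 mm ahead of it and the grasp point (between the pads) lies 2 mm behind it (robot.tip_extent is the distance from the TCP to the fingertips, in m); z points along the fingers, y is the line along which they close (so a half turn about z gives the same grasp; the last joint's range is limited). The gripper opens to 92 mm and grips with 3 to 60 N. Pads are 19 mm wide; open, the fingers measure 130 mm over their backs; the gripper's body (75 mm by 190 mm) begins 47 mm behind the grasp point.
Start: joints at [-1.298, 0.342, 1.524, -0, 1.275, -0.146], TCP at [0.214, -0.48, 0.244] pointing down, gripper open.
Joint ranges: [-2.53, 2.53], [-0.77, 2.02], [0.04, 2.7], [-1, 4.14], [0.28, 2.66], [-3.11, 3.11]. Speed limits (rad/s): [2.57, 2.57, 3.14, 3.14, 3.14, 3.14].

### API

Orientations are given as [roll, pitch, yaw] about the fixed x, y, z axes, in that order (R = Rz(yaw) Ry(pitch) Rx(roll)).
In Python, from cell import robot gives the robot as it stands.
- The arm moves only by the tool step_arm, never from a script. Its argument "motion" is a list of rows, each a list of 2 entries, a list of its own where there are three numbers: the shift along the tool's x, y, z in units of 60 mm (1.0 is 60 mm), then the turn about the tool's z in rad. In form: [[[x, y, z], spin], ...]. A call has 1 to 10 rows; each row is the pose to reach, as a shift and turn from the pose commanded when the call began, along the tool's axes at that moment; what a row does not reach only later rows make up. A row lasts 1/8 s, in which the tool goes at most 62.5 mm and 10.7 degrees, less where a joint would pass 70% of its speed; a pose out of reach is approached as far as the arm can. A call with a gripper value outside its range is refused whole. "hand" is the closure in counts, from 0 (fully open) to 255 (shut), set as the call begins (left out, the last holds). The fingers move at their own pace and stop on an object; "squeeze" is the grip in N (left out, the last holds). Time passes only in rows, so rows that repeat a pose let the fingers close. It gives the time, the measured TCP pose, the force, the opening and the grip force at its end, in the units of the state.
- robot.observe(): the state, without advancing time (a new reading comes with each control period).
- robot.read_camera(name): name is "scene" or "side" or "wrist"; returns a dict with "pixels" (420x560x3 uint8, red, green, blue), "intrinsics" (3x3 intrinsics, pixels), "xyz" and "rotation" of the camera in the world; the wrist camera has in their place "T_tool_cam" (4x4, takes a point from camera to tool coordinates, whose origin is the TCP and whose axes are the flange's). Camera axes: x right, y up, looking along -z (the intrinsics and any distortion apply to the point x, -y, -z); pixel columns grow to the right and rows downward; lengths in m; the calibration is good to about 2 mm. A picture is of the moment at which its call begins: read the wrist's pose just before it. There is no depth.
- robot.hand_in(): hands the job in; it is judged then, once.
The state is a dict: "time": time; "qpos": joint angles; "qvel": joint speeds; "joint_efforts": joint torques, N m; "tool_pos": TCP position; "tool_rot": TCP orientation; "contact_force": force on the tool from outside, world axes, zero at the start; "torque": the same for the moment, N m; "opening": finger opening in m; "grip_force": force on a finger pad.
Only numpy, scipy, OpenCV 4.12 (cv2) and the standard library are available. Lean on these libraries where they do the work, as an engineer would, in place of code of your own. Each camera call takes 0.05 s, during which the arm holds its last target. There are 200 camera calls.

### The job

Push the power supply with the yellow transformer along the bench, without gripping or lifting it, until it sits square and flush in the corner of the L-shaped stop: long side against the aluminium back fence, terminal end against the black end stop. Then, with it home, press the green button fully down with a fingertip and let it go. Leave the red button and everything else on the bench alone.

Things in the scene. Friction and masses are not known exactly. Their poses are not given: they have to be found in the camera images.
- supply: supply under test: rigid aluminium tray 70 (x) x 110 (y) x 16 mm high, loose, flat on the bench (0.25-0.5 kg), carrying a green circuit board with YELLOW transformer, black capacitors, heatsink, and a black terminal strip at its +y end; 42 mm high in all. Origin: centre of underside. Starts turned at most 33 degrees from the stop's axes, terminal end on the end stop's side
- terminals (a point): middle of the tray's outer face at the terminal end: 55 mm along +y from the supply's origin, 8 mm above its underside. When home, the supply's origin is at x = -35 mm, y = -55 mm in the stop's frame, axes parallel; thin white lines on the mat mark that place
- stop: fixed L-shaped stop. Origin: inner corner, at bench height; +x away from the robot, +y to its left (turned up to 10 degrees). Back fence: aluminium bar 22 mm high, inner face at x = 0, 12 mm thick, from the corner to 260 mm along -y; the supply may start beyond its end. End stop: black block with brass contacts, 30 mm high, inner face at y = 0, 16 mm thick, from the corner to 90 mm along -x
- green (a joint): travel of the GREEN push button, 0 (up) to 0.006 m (fully down); a spring returns it, fully down takes about 5 N, downward
- green_top (a point): centre of the green button's top face when up (28 mm wide); its top is 48 mm above the bench; it sits on a fixed grey box 70 x 70 x 30 mm. The green and the red box may stand in either order
- red (a joint): travel of the RED push button, same make, 0 to 0.006 m; not to be pressed
- red_top (a point): centre of the red button's top face
- spool: bystander, loose: solder spool, steel, 56 mm diameter, 40 mm tall. Origin: centre of the underside
- driver: bystander, loose: screwdriver with an orange handle, lying flat (its length is along its x axis, roughly 200 mm). Origin: centre of the underside (of the tool as it lies)
- flux: bystander, loose: white bottle with a red cap, 48 mm diameter, 100 mm tall. Origin: centre of the underside
- meter: bystander, loose: red handheld multimeter lying flat, 150 x 75 x 40 mm (x, y, z). Origin: centre of the underside
- bin: bystander, loose: white open parts bin, 160 x 120 x 50 mm. Origin: centre of the underside
- spare: bystander, loose: another power supply of the same make and size but with a BLUE transformer. Origin: centre of the underside
- cup: bystander, loose: steel cup, 70 mm diameter, 80 mm tall. Origin: centre of the underside
Mind the look-alikes: they are no part of the job. Leave any orange look-alike of the supply alone.

How it is judged:
On the way, in this order (a step that is already met when the one before it is completed fails the run):
1. the supply sits home in the corner of the stop (x of supply in the frame of stop between -0.039 and -0.03 m and y of terminals in the frame of stop above -0.004 m and x of terminals in the frame of stop between -0.042 and -0.02 m and y of supply in the frame of stop between -0.062 and -0.048 m and angle between the y axis of supply and the y axis of stop, either way round below 0.05 rad), for 0.2 s.
2. with the supply home, the green button is pressed down (all of step 1 and value of joint green above 0.0045 m), for 0.05 s.
At the end, for the whole second after the job is handed in: The supply rests flat in the corner, within 4 mm of both the back fence and the end stop and within 0.05 rad of square, terminal end to the end stop; the green button has been pressed (4.5 of its 6 mm) after that and is up again (all of step 1 and value of joint green below 0.002 m and height (world z) of supply below 0.004 m and angle between supply's own z axis and vertical below 0.05 rad and linear speed of supply below 0.01 m/s); the robot touches nothing.
It fails at once if the supply is lifted off the bench or tipped (over 8 mm or 0.15 rad) (height (world z) of supply above 0.008 m or angle between supply's own z axis and vertical above 0.15 rad).
It fails at once if the green button is pressed while the supply is not home (value of joint green above 0.003 m and not (x of supply in the frame of stop between -0.041 and -0.03 m and y of terminals in the frame of stop above -0.006 m and x of terminals in the frame of stop between -0.044 and -0.02 m and y of supply in the frame of stop between -0.062 and -0.048 m and angle between the y axis of supply and the y axis of stop, either way round below 0.07 rad)).
It fails at once if the red button is pressed (value of joint red above 0.003 m).
It fails at once if a bystander is moved more than 20 mm (distance of any of spool, driver, flux, meter, bin, spare, cup from where it was at the start of the episode above 0.02 m).
It also fails if it takes over 67 s, if anything falls off the work surface, if the arm or the gripper's body presses on something with over 40 N, if the wrist force passes 120 N, or if a joint passes its speed limit or range.

## Working session

There is one attempt and no reset: what is moved stays moved. The work goes in short steps, Python scripts to look and compute and a tool call to move; the robot and the scene stay as the last step left them, time stands still between calls to the robot, and variables do not carry over. Pictures are saved under pics/ and viewed, at most 10 in all, crops included, and the job is handed in when it is done.

Besides the shell and the picture viewer there is one more tool, called after "Request:" by a JSON object that holds its "api" and its "payload". step_arm: Moves the arm, as the interface text tells. Its arguments: {"type":"object","properties":{"motion":{"type":"array"},"hand":{"type":"number"},"squeeze":{"type":"number"}},"required":["motion"]}

```bash
mkdir -p pics; ls
cat > h.py <<'E'
import numpy as np, cv2
from cell import robot
def snap(n,f):
    s=robot.observe(); c=robot.read_camera(n)
    cv2.imwrite(f'pics/{f}.png',c['pixels'][:,:,::-1]); 
    import pickle; pickle.dump((s,c),open(f'pics/{f}.pkl','wb')); return s,c
E
python3 - <<'E'
from h import *
for n in('scene','side'):
    s,c=snap(n,n+'0'); print(c['xyz'],c['rotation'],c['intrinsics'],c.keys())
print(s)
E
```

```text
pics
[0.97979744 0.40162303 0.97680507] [0.58076521 0.00436848 2.30538688] [[404.48548096   0.         281.77856169]
 [  0.         404.48548096 208.54615671]
 [  0.           0.           1.        ]] dict_keys(['pixels', 'intrinsics', 'xyz', 'rotation'])
[-0.15819766  1.06777167  1.03139148] [ 0.9172813   0.00715455 -2.56277758] [[474.75449881   0.         276.03839785]
 [  0.         474.75449881 208.731885  ]
 [  0.           0.           1.        ]] dict_keys(['pixels', 'intrinsics', 'xyz', 'rotation'])
{'time': 0.05, 'qpos': array([-1.29796659e+00,  3.42716931e-01,  1.52499190e+00, -4.11783983e-07,
        1.27542059e+00, -1.45980863e-01]), 'qvel': array([ 0.00221115,  0.0004011 , -0.00187822, -0.000115  ,  0.00029122,
        0.00191767]), 'joint_efforts': array([ 2.55487568e-03, -4.32421803e+01, -2.44995081e+01,  7.19668879e-02,
        5.23540657e-02, -5.67134418e-05]), 'tool_pos': array([ 0.21343068, -0.47924603,  0.24305672]), 'tool_rot': array([-3.14007217e+00, -2.23153538e-04,  4.18810549e-01]), 'contact_force': array([ 0.80555916, -0.38588388, -0.76390404]), 'torque': array([0.0011559 , 0.01057622, 0.01351384]), 'grip_force': 0.0, 'opening': 0.09164678847253732}
```

View pics/scene0.png

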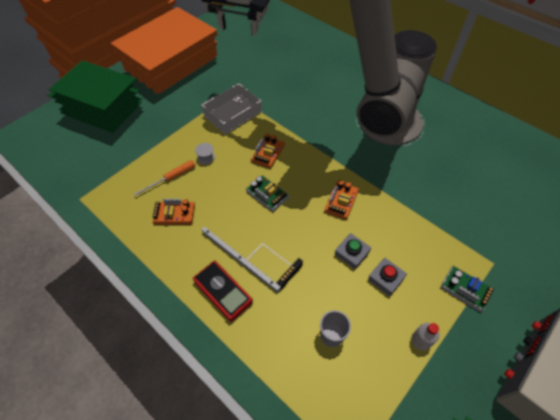

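View pics/side0.png

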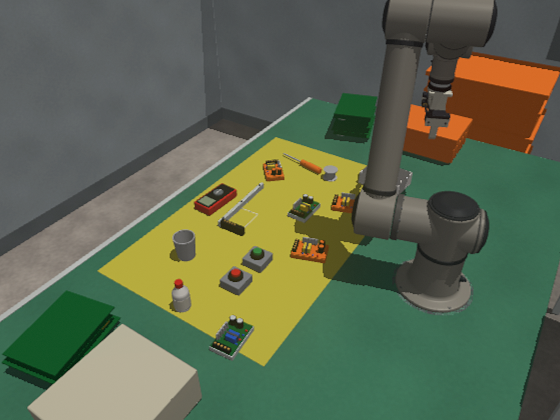

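The scene view shows the yellow-transformer supply at about (268,192), the fence from (204,232) to (277,288), and the end stop at (290,273). The green button is at (353,247) and the red at (389,272). There are orange look-alikes at (268,150), (342,199) and (174,212). I'll measure next.

```bash
cat >> h.py <<'E'
import pickle
from scipy.spatial.transform import Rotation as Ro
def cam(c,s=None):
    if 'T_tool_cam' in c:
        R=Ro.from_euler('xyz',s['tool_rot']).as_matrix(); T=np.array(c['T_tool_cam'])
        return R@T[:3,:3], R@T[:3,3]+s['tool_pos'], c['intrinsics']
    return Ro.from_euler('xyz',c['rotation']).as_matrix(), np.array(c['xyz']), c['intrinsics']
def ray(C,uv,z):
    R,p,K=C; uv=np.atleast_2d(uv).astype(float)
    d=np.c_[uv,np.ones(len(uv))]@np.linalg.inv(K).T*[1,-1,-1]@R.T
    return p+d*((z-p[2])/d[:,2])[:,None]
def proj(C,X):
    R,p,K=C; q=(np.atleast_2d(X)-p)@R*[1,-1,-1]; q=q@np.array(K).T; return q[:,:2]/q[:,2:]
def load(f): return pickle.load(open(f'pics/{f}.pkl','rb'))
def top(C,img,x0,x1,y0,y1,z,sc,f):
    # picture: up = +x, left = +y
    W=np.array([[x1,y1],[x1,y0],[x0,y0],[x0,y1]]); 
    D=np.array([[(y1-y)*sc,(x1-x)*sc] for x,y in W],np.float32)
    H=cv2.getPerspectiveTransform(proj(C,np.c_[W,np.full(4,z)]).astype(np.float32),D)
    o=cv2.warpPerspective(img[:,:,::-1].copy(),H,(int((y1-y0)*sc),int((x1-x0)*sc)),flags=cv2.INTER_CUBIC); 
    for y in np.arange(np.ceil(y0*20)/20,y1,.05): cv2.putText(o,f'{y:.2f}',(int((y1-y)*sc),8),0,.3,(255,255,255)); cv2.line(o,(int((y1-y)*sc),0),(int((y1-y)*sc),6),(255,255,255))
    for x in np.arange(np.ceil(x0*20)/20,x1,.05): cv2.putText(o,f'{x:.2f}',(0,int((x1-x)*sc)),0,.3,(255,255,255))
    cv2.imwrite(f'pics/{f}.png',o)
E
python3 - <<'E'
from h import *
s,c=load('scene0');C=cam(c)
print(ray(C,[[268,192],[204,232],[277,288],[300,263],[268,150],[342,199],[174,212],[222,290],[205,154]],0.02).round(3))
print(ray(C,[[353,247],[389,272]],.048).round(3))
s,d=load('side0');D=cam(d)
print(ray(D,[[304,208],[264,185],[222,222],[310,250]],0.02).round(3),ray(D,[[258,252],[235,273]],.048).round(3))
top(C,c['pixels'],.35,.8,-.35,.15,0.0,1400,'top0')
E
```

```text
[[ 0.501 -0.091  0.02 ]
 [ 0.715 -0.129  0.02 ]
 [ 0.701  0.128  0.02 ]
 [ 0.611  0.126  0.02 ]
 [ 0.383 -0.201  0.02 ]
 [ 0.377  0.084  0.02 ]
 [ 0.728 -0.241  0.02 ]
 [ 0.797  0.03   0.02 ]
 [ 0.526 -0.336  0.02 ]]
[[0.495 0.207 0.048]
 [0.492 0.315 0.048]]
[[ 0.49  -0.09   0.02 ]
 [ 0.688 -0.132  0.02 ]
 [ 0.684  0.127  0.02 ]
 [ 0.364  0.087  0.02 ]] [[0.478 0.208 0.048]
 [0.483 0.317 0.048]]
```

View pics/top0.png

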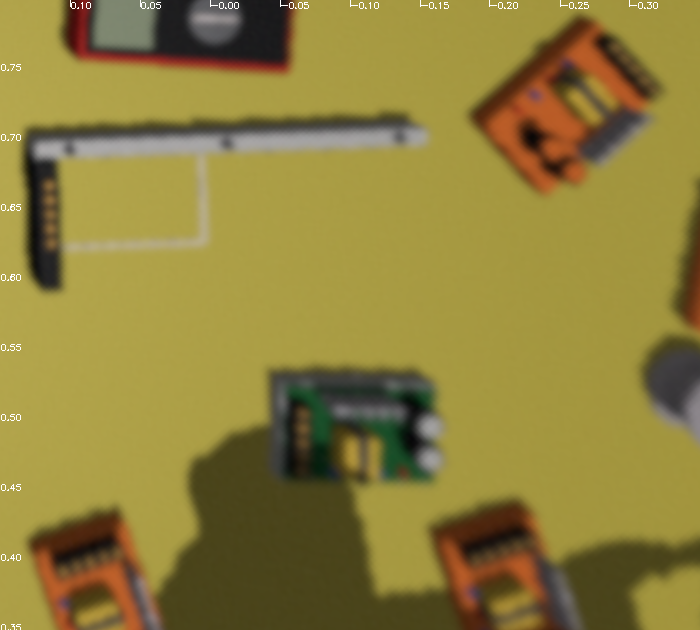

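Request:
{"api": "step_arm", "payload": {"motion": [[[0.5, -0.3, -0.5], 0.05], [[1.3, -0.8, -1], 0.1], [[2.2, -1.4, -1.5], 0.15], [[3.1, -2.0, -1.5], 0.2], [[4, -2.6, -1.5], 0.25], [[4.9, -3.2, -1.5], 0.3], [[5.8, -3.8, -1.5], 0.35], [[6.6, -4.4, -1.5], 0.384], [[7.2, -4.8, -1.5], 0.384], [[7.4, -4.9, -1.5], 0.384]], "hand": 140}}

```text
time: 1.35
tool_pos: [0.5004, -0.0275, 0.3331]
tool_rot: [-3.141, 0.001, 0.039]
contact_force: [-1.2, -0.0, 1.0]
opening: 0.0414
grip_force: 0.0
```

Run:
```python
from h import *
s,c=snap('wrist','w1'); print(s['tool_pos'],s['tool_rot'],s['opening'],c['T_tool_cam'],c['intrinsics'],[k for k in c])
```

```text
[ 0.50042278 -0.02745161  0.33308374] [-3.14081827e+00  8.93426235e-04  3.92915651e-02] 0.041414482685027815 [[ 1.34112393e-04  9.62061259e-01  2.72833493e-01  7.27855655e-02]
 [ 9.99998878e-01 -5.36060483e-04  1.39869477e-03  6.69597248e-04]
 [ 1.49188531e-03  2.72833000e-01 -9.62060252e-01 -1.41804680e-01]
 [ 0.00000000e+00  0.00000000e+00  0.00000000e+00  1.00000000e+00]] [[358.70406069   0.         283.28702449]
 [  0.         358.70406069 207.06709709]
 [  0.           0.           1.        ]] ['pixels', 'intrinsics', 'T_tool_cam']
```

View pics/w1.png

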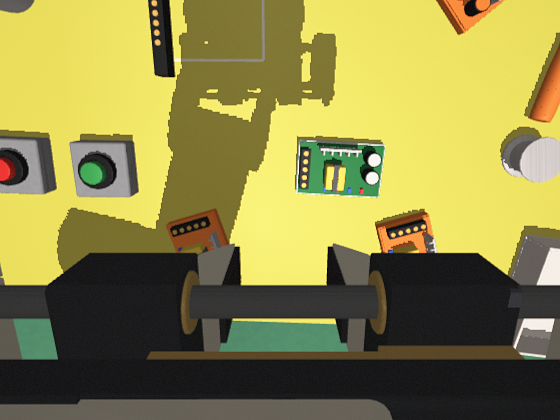

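The wrist view shows the supply with tray corners near (298,137), (384,142), (381,196) and (296,192). Green is at (97,171), red at (3,168), and the white-line corner at (263,60). The fence is just out of view.

Run:
```python
from h import *
s,c=load('w1');C=cam(c,s);im=c['pixels']
hsv=cv2.cvtColor(im,cv2.COLOR_RGB2HSV)
m=((hsv[...,0]<22)|(hsv[...,0]>38)|(hsv[...,1]<90)).astype(np.uint8); r=np.zeros_like(m); r[125:212,270:410]=m[125:212,270:410]
cs,_=cv2.findContours(r,0,1); k=max(cs,key=cv2.contourArea); b=cv2.boxPoints(cv2.minAreaRect(k)); print(b)
h=cv2.convexHull(k); print(cv2.approxPolyDP(h,2,True)[:,0].tolist())
for z in (0,.016): 
  P=ray(C,b,z); print(z,P.round(4).tolist(),np.linalg.norm(np.diff(P,axis=0),axis=1).round(4),P.mean(0).round(4))
g=((hsv[...,0]>55)&(hsv[...,0]<80)&(hsv[...,1]>100)).astype(np.uint8); g[:,:70]=0;g[:,140:]=0;g[:140]=0;g[200:]=0
n,_,st,ce=cv2.connectedComponentsWithStats(g); print(st,ce); i=1+np.argmax(st[1:,4]); print('green',ray(C,ce[i],.048))
print('white',ray(C,[[263,60],[264,2],[176,60]],0)); print('endstop top/bot',ray(C,[[174,75]],.0),ray(C,[[165,2],[174,75]],.03))
# orange1 lower corner, orange3
print('orange',ray(C,[[440,0],[461,32],[495,8],[377,221],[428,210]],.016).round(3))
```

```text
[[294.64923 193.31384]
 [297.7046  138.31693]
 [385.26764 143.18155]
 [382.21228 198.17847]]
[[299, 139], [384, 144], [378, 197], [296, 193]]
0 [[0.4583, -0.0443, 0.0], [0.5322, -0.0447, 0.0], [0.5305, -0.1596, 0.0], [0.4563, -0.1641, 0.0]] [0.0739 0.1149 0.0743] [ 0.4943 -0.1032  0.    ]
0.016 [[0.4622, -0.0437, 0.016], [0.5336, -0.0441, 0.016], [0.5319, -0.1551, 0.016], [0.4602, -0.1594, 0.016]] [0.0714 0.111  0.0718] [ 0.497  -0.1006  0.016 ]
[[     0      0    560    420 234689]
 [    79    160     28     25    511]] [[279.90718355 209.58083251]
 [ 92.49119374 172.37573386]]
green [[0.48614227 0.20234326 0.048     ]]
white [[0.62558432 0.00279844 0.        ]
 [0.68954953 0.00314612 0.        ]
 [0.6213823  0.11002271 0.        ]]
endstop top/bot [[0.60383265 0.11325431 0.        ]] [[0.67793645 0.11113033 0.03      ]
 [0.60190414 0.10449605 0.03      ]]
orange [[ 0.695 -0.198  0.016]
 [ 0.663 -0.228  0.016]
 [ 0.69  -0.263  0.016]
 [ 0.428 -0.156  0.016]
 [ 0.446 -0.222  0.016]]
```

Request:
{"api": "step_arm", "payload": {"motion": [[[-0.6, 0.6, 0.5], 0], [[-1.13, 1.12, 1.2], 0], [[-1.13, 1.12, 2.0], 0], [[-1.13, 1.12, 2.8], 0], [[-1.13, 1.12, 3.5], 0], [[-1.13, 1.12, 4.2], 0], [[-1.13, 1.12, 4.7], 0], [[-1.13, 1.12, 5.0], 0], [[-1.13, 1.12, 5.13], 0], [[-1.13, 1.12, 5.13], 0]]}}

```text
time: 2.65
tool_pos: [0.4338, -0.1007, 0.0259]
tool_rot: [-3.142, 0.001, 0.034]
contact_force: [0.9, 0.4, 0.3]
opening: 0.0412
grip_force: 0.0
```

Request:
{"api": "step_arm", "payload": {"motion": [[[0.1, 0, 0.05], 0], [[0.25, 0, 0.05], 0], [[0.45, 0, 0.05], 0], [[0.65, 0, 0.05], 0], [[0.85, 0, 0.05], 0], [[1.05, 0, 0.05], 0], [[1.25, 0, 0.05], 0], [[1.45, 0, 0.05], 0], [[1.65, 0, 0.05], 0], [[1.8, 0, 0.05], 0]]}}

```text
time: 3.9
tool_pos: [0.5431, -0.0963, 0.0229]
tool_rot: [3.141, -0.0, 0.035]
contact_force: [-4.4, -1.1, 3.5]
opening: 0.0414
grip_force: 2.4
```

Request:
{"api": "step_arm", "payload": {"motion": [[[0.2, 0, 0], 0], [[0.4, 0, 0], 0], [[0.6, 0, 0], 0], [[0.8, 0, 0], 0], [[0.95, 0, 0], 0], [[1.05, 0, 0], 0], [[1.1, 0, 0], 0], [[1.1, 0, 0], 0]]}}

```text
time: 4.9
tool_pos: [0.6085, -0.094, 0.0229]
tool_rot: [3.141, -0.001, 0.035]
contact_force: [-0.6, 0.2, -0.6]
opening: 0.0412
grip_force: 0.1
```

Run:
```python
from h import *
s,c=snap('wrist','w2'); print(s['tool_pos'],s['tool_rot'],s['contact_force'])
s2,d=snap('scene','scene2');C=cam(d)
top(C,d['pixels'],.55,.8,-.25,.15,0.016,1400,'top2')
a=cv2.imread('pics/top2.png'); b=cv2.resize(cv2.imread('pics/w2.png'),None,fx=.45,fy=.45)
o=np.zeros((a.shape[0]+b.shape[0],560,3),np.uint8); o[:a.shape[0],:a.shape[1]]=a; o[a.shape[0]:,:b.shape[1]]=b; cv2.imwrite('pics/c2.png',o)
```

```text
[ 0.60847882 -0.09396544  0.02292713] [ 3.14138917e+00 -9.39293641e-04  3.47866222e-02] [-0.5777014   0.22133987 -0.57505351]
```

View pics/c2.png

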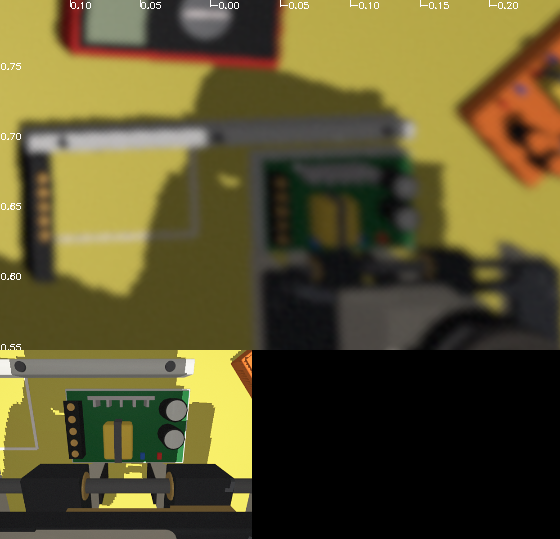

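Gap to the fence is about 11 mm and the supply is nearly square. I'll push a little closer, then retreat and turn 90°.

Request:
{"api": "step_arm", "payload": {"motion": [[[0.06, 0, 0], 0], [[0.12, 0, 0], 0], [[0.13, 0, 0], 0], [[0.0, 0, 0], 0], [[-0.15, 0, 0], 0], [[-0.2, 0, -0.6], 0], [[-0.2, 0, -1.4], 0], [[-0.2, 0, -1.6], -0.15], [[-0.2, 0, -1.6], -0.3]], "hand": 175}}

```text
time: 6.12
tool_pos: [0.5965, -0.0947, 0.1209]
tool_rot: [3.139, -0.003, 0.34]
contact_force: [-0.2, -0.3, 1.0]
opening: 0.0291
grip_force: 0.0
```

Request:
{"api": "step_arm", "payload": {"motion": [[[0.1, 0.4, 0], -0.17], [[0.2, 0.8, 0], -0.35], [[0.3, 1.2, 0], -0.53], [[0.33, 1.5, 0], -0.71], [[0.33, 1.67, 0], -0.89], [[0.33, 1.67, 0], -1.07], [[0.33, 1.67, 0], -1.25], [[0.33, 1.67, 0], -1.271], [[0.33, 1.67, 0], -1.271]]}}

```text
time: 7.25
tool_pos: [0.6475, -0.1825, 0.119]
tool_rot: [3.141, 0.0, 1.603]
contact_force: [-0.5, 0.1, 0.0]
opening: 0.0287
grip_force: 0.0
```

Run:
```python
from h import *
s,c=snap('wrist','w3'); print(s['tool_pos'],s['tool_rot'],s['qpos'])
```

```text
[ 0.64750795 -0.18249391  0.11901421] [3.14142126e+00 1.33950683e-04 1.60272424e+00] [-3.88502969e-01  7.18098808e-01  1.23275251e+00 -5.63565370e-05
  1.19053020e+00 -4.20409983e-01]
```

View pics/w3.png

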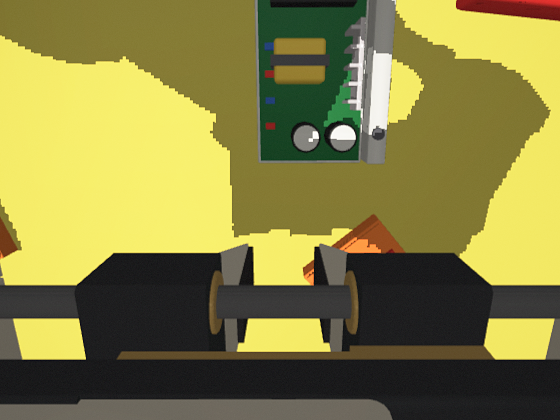

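The view shows the supply's near end at row 162, columns 260–362, with the fence beside it at 362–385. The orange look-alike has corners at (375,215) and (303,270).

Run:
```python
from h import *
s,c=load('w3');C=cam(c,s)
print('supply',ray(C,[[260,162],[361,162],[257,2]],.016).round(4))
print('fence end',ray(C,[[362,162],[385,162]],.022).round(4))
for z in(.016,.03): print('orange',ray(C,[[375,215],[303,270]],z).round(4))
```

```text
supply [[ 0.6298 -0.1472  0.016 ]
 [ 0.6989 -0.145   0.016 ]
 [ 0.6265 -0.0492  0.016 ]]
fence end [[ 0.6982 -0.1441  0.022 ]
 [ 0.7136 -0.1436  0.022 ]]
orange [[ 0.7123 -0.1825  0.016 ]
 [ 0.663  -0.227   0.016 ]]
orange [[ 0.7084 -0.1784  0.03  ]
 [ 0.6619 -0.2203  0.03  ]]
```

Request:
{"api": "step_arm", "payload": {"motion": [[[0.15, 0.08, 0.2], 0], [[0.15, 0.08, 0.7], 0], [[0.15, 0.08, 1.2], 0], [[0.15, 0.08, 1.5], 0], [[0.15, 0.08, 1.61], 0], [[0.15, 0.08, 1.61], 0]]}}

```text
time: 8.05
tool_pos: [0.6524, -0.1733, 0.0224]
tool_rot: [3.141, 0.0, 1.606]
contact_force: [0.0, 0.0, -0.2]
opening: 0.0288
grip_force: 0.0
```

Request:
{"api": "step_arm", "payload": {"motion": [[[0.1, 0, 0], 0], [[0.25, 0, 0], 0], [[0.4, 0, 0], 0], [[0.55, 0, 0], 0], [[0.75, 0, 0], 0], [[0.95, 0, 0], 0], [[1.15, 0, 0], 0], [[1.35, 0, 0], 0], [[1.5, 0, 0], 0], [[1.6, 0, 0], 0]]}}

```text
time: 9.3
tool_pos: [0.6487, -0.0767, 0.0223]
tool_rot: [-3.141, 0.0, 1.606]
contact_force: [0.8, -5.2, 2.3]
opening: 0.0288
grip_force: 2.2
```

Request:
{"api": "step_arm", "payload": {"motion": [[[0.15, 0, 0], 0], [[0.35, 0, 0], 0], [[0.55, 0, 0], 0], [[0.75, 0, 0], 0], [[0.9, 0, 0], 0], [[1.0, 0, 0], 0], [[1.08, 0, 0], 0], [[1.12, 0, 0], 0], [[1.15, 0, 0], 0], [[1.15, 0, 0], 0]]}}

```text
time: 10.55
tool_pos: [0.6463, -0.0083, 0.0222]
tool_rot: [-3.141, -0.0, 1.606]
contact_force: [0.3, -2.7, 1.8]
opening: 0.0287
grip_force: 1.1
```

Request:
{"api": "step_arm", "payload": {"motion": [[[0.02, 0, 0], 0], [[0.04, 0, 0], 0], [[0.06, 0, 0], 0], [[0.07, 0, 0], 0], [[0.07, 0, 0], 0]]}}

```text
time: 11.18
tool_pos: [0.6465, -0.0075, 0.0223]
tool_rot: [3.141, 0.004, 1.606]
contact_force: [-0.0, -14.9, 0.0]
opening: 0.0287
grip_force: 7.4
```

Now at 15 N against the end stop. Back off, lift and look.

Request:
{"api": "step_arm", "payload": {"motion": [[[0.0, 0, 0], 0], [[-0.15, 0, 0], 0], [[-0.3, 0, -0.1], 0], [[-0.6, -0.1, -0.8], 0], [[-1.0, -0.2, -1.6], 0], [[-1.3, -0.3, -2.4], 0], [[-1.5, -0.3, -2.8], 0], [[-1.5, -0.3, -2.8], 0]]}}

```text
time: 12.18
tool_pos: [0.6323, -0.0956, 0.1927]
tool_rot: [3.137, 0.001, 1.605]
contact_force: [-0.3, 0.5, -0.0]
opening: 0.0288
grip_force: 0.0
```

Run:
```python
from h import *
s,c=snap('wrist','w4'); print(s['tool_pos'],s['tool_rot'])
cv2.imwrite('pics/w4c.png',cv2.resize(c['pixels'][0:260,180:460,::-1],None,fx=2.3,fy=2.3,interpolation=cv2.INTER_NEAREST))
```

```text
[ 0.63227601 -0.09557469  0.19267355] [3.13706896e+00 9.54216250e-04 1.60474640e+00]
```

View pics/w4c.png

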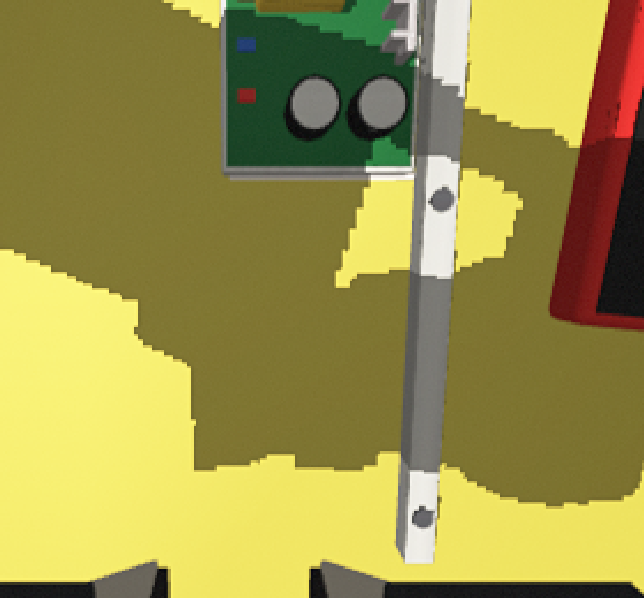

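Request:
{"api": "step_arm", "payload": {"motion": [[[0.1, -0.4, -0.5], 0.15], [[0.3, -0.9, -1], 0.33], [[0.7, -1.12, -1], 0.51], [[1.1, -1.12, -1], 0.69], [[1.5, -1.12, -1], 0.87], [[1.9, -1.12, -1], 1.05], [[2.2, -1.12, -1], 1.23], [[2.4, -1.12, -1], 1.41], [[2.47, -1.12, -1], 1.57], [[2.47, -1.12, -1], 1.57]]}}

```text
time: 13.48
tool_pos: [0.5582, 0.0521, 0.2484]
tool_rot: [-3.141, 0.004, 0.039]
contact_force: [1.3, 1.0, -0.5]
opening: 0.0286
grip_force: 0.0
```

Run:
```python
from h import *
s,c=snap('wrist','w5'); print(s['tool_pos'],s['tool_rot'])
cv2.imwrite('pics/w5c.png',cv2.resize(c['pixels'][0:220,120:450,::-1],None,fx=2.4,fy=2.4,interpolation=cv2.INTER_NEAREST))
```

```text
[0.5582239  0.05206259 0.24838154] [-3.14100562  0.00356935  0.03880191]
```

View pics/w5c.png

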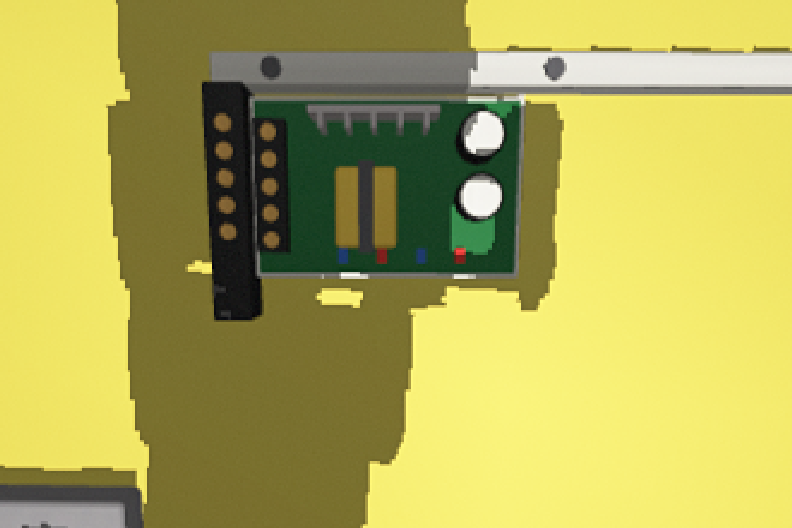

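The supply sits in the corner, with tray corners in the crop at (252,99), (523,99), (517,274) and (258,276). The fence's lower edge is at row 94. I'll check the numbers.

Run:
```python
from h import *
s,c=load('w5');C=cam(c,s)
f=lambda a:np.array(a)/2.4+[120,0]
P=ray(C,f([[252,99],[523,99],[517,274],[258,276]]),.016)[:,:2]; print(P.round(4),P.mean(0))
F=ray(C,f([[300,95],[790,93]]),0)[:,:2]; F2=ray(C,f([[300,84],[790,85]]),.022)[:,:2]; print(F.round(4),F2.round(4))
for a,b in((P[1],P[0]),(P[2],P[3]),(F[1],F[0]),(F2[1],F2[0])): print('yaw',-np.arctan2(*(b-a)))
for a,b in((P[3],P[0]),(P[2],P[1])): print('yawx',np.arctan2((b-a)[1],(b-a)[0]))
print('end', ray(C,f([[250,90],[262,300]]),.03).round(4))
```

```text
[[0.687  0.113 ]
 [0.6911 0.0049]
 [0.6236 0.002 ]
 [0.6185 0.1108]] [0.65506149 0.05767409]
[[ 0.6916  0.0955]
 [ 0.7002 -0.1077]] [[ 0.6922  0.0932]
 [ 0.6992 -0.0981]]
yaw 0.03861194117344466
yaw 0.04647001323180009
yaw 0.04234697170698221
yaw 0.036715669764945696
yawx 0.030947060903336727
yawx 0.04367589860068442
end [[0.688  0.1115 0.03  ]
 [0.6096 0.1071 0.03  ]]
```

Request:
{"api": "step_arm", "payload": {"motion": [[[0.2, 0.05, 0.6], 0], [[0.45, 0.05, 1.4], 0], [[0.45, 0.05, 2.2], 0], [[0.45, 0.05, 3.0], 0], [[0.45, 0.05, 3.5], 0], [[0.45, 0.05, 3.75], 0], [[0.45, 0.05, 3.75], 0], [[0.6, 0.05, 3.75], 0], [[0.75, 0.05, 3.75], 0], [[0.8, 0.05, 3.75], 0]]}}

```text
time: 14.78
tool_pos: [0.6086, 0.0496, 0.0262]
tool_rot: [3.141, -0.002, 0.036]
contact_force: [0.6, 0.0, -0.3]
opening: 0.0291
grip_force: 0.0
```

Request:
{"api": "step_arm", "payload": {"motion": [[[0.05, 0, 0], 0], [[0.1, 0, 0], 0], [[0.13, 0, 0], 0], [[0.15, 0, 0], 0], [[0.15, 0, 0], 0]]}}

```text
time: 15.4
tool_pos: [0.6139, 0.0499, 0.0251]
tool_rot: [3.142, 0.005, 0.036]
contact_force: [-10.0, -0.1, 7.8]
opening: 0.0288
grip_force: 4.9
```

Request:
{"api": "step_arm", "payload": {"motion": [[[-0.1, 0, 0], 0], [[-0.3, 0, 0], 0], [[-0.5, 0, -0.5], 0], [[-0.6, 0, -1.3], 0], [[-0.9, 0, -2.1], 0], [[-1.4, 0, -2.8], 0], [[-1.6, 0, -3.3], 0], [[-1.6, 0, -3.5], 0], [[-1.6, 0, -3.5], 0]], "hand": 175}}

```text
time: 16.52
tool_pos: [0.5211, 0.0465, 0.2355]
tool_rot: [3.141, -0.002, 0.036]
contact_force: [0.9, -0.2, -0.9]
opening: 0.0291
grip_force: 0.0
```

Run:
```python
from h import *
s,c=snap('wrist','w6'); print(s['tool_pos'],s['tool_rot'])
im=c['pixels'];hsv=cv2.cvtColor(im,cv2.COLOR_RGB2HSV);C=cam(c,s)
g=((hsv[...,0]>50)&(hsv[...,0]<85)&(hsv[...,1]>100)).astype(np.uint8); 
n,_,st,ce=cv2.connectedComponentsWithStats(g)
for i in range(1,n):
  if st[i,4]>200: print(st[i],ce[i].round(1),ray(C,ce[i],.048).round(4))
cv2.imwrite('pics/w6c.png',cv2.resize(im[0:300,:450,::-1],None,fx=1.7,fy=1.7,interpolation=cv2.INTER_NEAREST))
```

```text
[0.52107758 0.04652864 0.23547892] [ 3.14139318e+00 -2.02314080e-03  3.57251979e-02]
[ 220    0  114   70 4893] [279.4  36.1] [[0.6501 0.0542 0.048 ]]
[104 201  33  31 767] [120.1 215.9] [[0.4864 0.202  0.048 ]]
```

View pics/w6c.png

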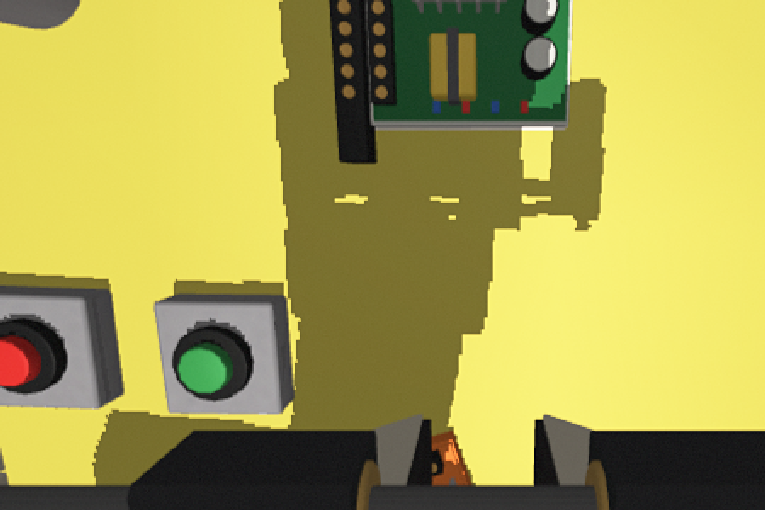

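Request:
{"api": "step_arm", "payload": {"motion": [[[-0.1, -0.5, 0], 0], [[-0.25, -1.1, 0], 0], [[-0.35, -1.7, 0], 0], [[-0.45, -2.3, 0], 0], [[-0.49, -2.61, 0.4], 0], [[-0.49, -2.61, 1.0], 0], [[-0.49, -2.61, 1.6], 0], [[-0.49, -2.61, 2.2], 0], [[-0.49, -2.61, 2.56], 0], [[-0.49, -2.61, 2.56], 0]], "hand": 255, "squeeze": 5}}

```text
time: 17.82
tool_pos: [0.4836, 0.2016, 0.0786]
tool_rot: [3.14, 0.006, 0.036]
contact_force: [-0.4, -0.0, 0.2]
opening: 0.0005
grip_force: 0.0
```

Run:
```python
from h import *
s,c=load('w6');C=cam(c,s)
P=ray(C,np.array([[372,124],[567,128]])/1.7,.016)[:,:2]; print(P)
th=.039;R=np.array([[np.cos(th),-np.sin(th)],[np.sin(th),np.cos(th)]]); print((P-[.6912,.1154])@R)
print(robot.observe()['tool_pos'])
```

```text
[[0.62158975 0.11105182]
 [0.62337937 0.00232505]]
[[-0.06972686 -0.00163076]
 [-0.07217786 -0.11034463]]
[0.48360225 0.2015651  0.07856476]
```

Request:
{"api": "step_arm", "payload": {"motion": [[[0.04, 0, 0.1], 0], [[0.04, 0, 0.2], 0], [[0.04, 0, 0.28], 0], [[0.04, 0, 0.33], 0], [[0.04, 0, 0.37], 0], [[0.04, 0, 0.37], 0]]}}

```text
time: 18.58
tool_pos: [0.4884, 0.2022, 0.0628]
tool_rot: [-3.141, -0.003, 0.036]
contact_force: [-5.7, -2.5, 27.1]
opening: 0.0008
grip_force: 14.0
```

Run:
```python
from h import *
print(robot.tip_extent)
for i in range(3):
  s=robot.observe(); print(s['tool_pos'],s['contact_force'],s['torque']); c=robot.read_camera('side')
d=robot.read_camera('scene')
a=c['pixels'][225:285,225:305,::-1]; b=d['pixels'][215:275,320:400,::-1]
w=robot.read_camera('wrist')['pixels'][150:420,130:430,::-1]
t=np.vstack([cv2.resize(x,(400,300),interpolation=cv2.INTER_CUBIC) for x in(a,b)])
cv2.imwrite('pics/p7.png',np.hstack([t,cv2.resize(w,(400,600))[:600]]))
```

```text
0.017
[0.48843509 0.20223242 0.0627921 ] [-5.65803639 -2.46390365 27.06312365] [-0.4325645   1.19342607 -0.02031459]
[0.48839698 0.20222679 0.06276692] [-6.54355554 -3.39740781 27.64243617] [-0.42282373  1.25234425 -0.01573628]
[0.48843632 0.20225117 0.06278477] [-7.0160514  -2.96760022 27.88154806] [-0.39549328  1.20960601 -0.01628702]
```

View pics/p7.png

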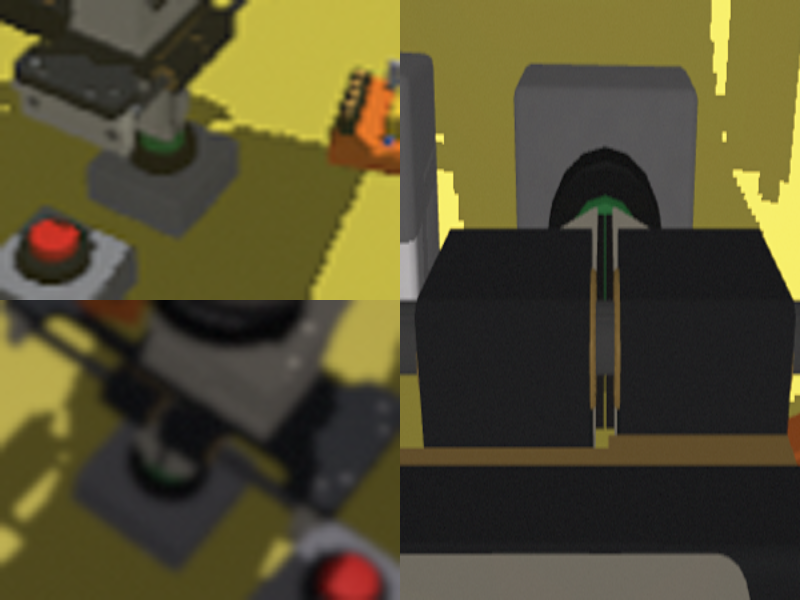

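Force is 27 N but the tip looks only about 2 mm below the button's top height. I'll ease up in small steps to see the spring profile.

Request:
{"api": "step_arm", "payload": {"motion": [[[0, 0, -0.05], 0], [[0, 0, -0.05], 0]]}}

```text
time: 19.08
tool_pos: [0.4883, 0.2022, 0.0636]
tool_rot: [-3.141, -0.002, 0.036]
contact_force: [1.0, -0.4, 4.9]
opening: 0.0007
grip_force: 2.3
```

Request:
{"api": "step_arm", "payload": {"motion": [[[0, 0, -0.03], 0], [[0, 0, -0.03], 0]]}}

```text
time: 19.32
tool_pos: [0.4882, 0.2022, 0.0646]
tool_rot: [-3.141, -0.001, 0.036]
contact_force: [2.9, 0.1, 3.0]
opening: 0.0004
grip_force: 2.0
```

Request:
{"api": "step_arm", "payload": {"motion": [[[0, 0, -0.03], 0], [[0, 0, -0.03], 0]]}}

```text
time: 19.58
tool_pos: [0.4878, 0.2021, 0.0661]
tool_rot: [-3.142, -0.0, 0.036]
contact_force: [2.1, 0.8, 2.9]
opening: 0.0005
grip_force: 1.6
```

Request:
{"api": "step_arm", "payload": {"motion": [[[0, 0, -0.03], 0], [[0, 0, -0.03], 0]]}}

```text
time: 19.82
tool_pos: [0.4873, 0.202, 0.0678]
tool_rot: [3.141, 0.001, 0.036]
contact_force: [1.6, 0.7, 2.2]
opening: 0.0004
grip_force: 1.1
```

Request:
{"api": "step_arm", "payload": {"motion": [[[0, 0, -0.05], 0], [[0, 0, -0.05], 0]]}}

```text
time: 20.08
tool_pos: [0.4869, 0.2019, 0.0706]
tool_rot: [3.141, 0.002, 0.036]
contact_force: [-0.7, 0.2, 0.2]
opening: 0.0008
grip_force: 0.0
```

The force ran 4.9 N → 0 over about 6 mm above a hard stop, so the button was fully pressed and is now released. Raise clear.

Request:
{"api": "step_arm", "payload": {"motion": [[[0, 0, -0.4], 0], [[0, 0, -1.1], 0], [[0, 0, -1.8], 0], [[0, 0, -2.3], 0], [[0, 0, -2.5], 0], [[0, 0, -2.5], 0], [[0, 0, -2.5], 0]]}}

```text
time: 20.95
tool_pos: [0.4868, 0.2019, 0.2193]
tool_rot: [3.141, 0.003, 0.036]
contact_force: [0.8, 0.2, -0.5]
opening: 0.0002
grip_force: 0.0
```

Run:
```python
from h import *
s=robot.observe(); print(s['tool_pos'],s['contact_force'],s['qvel'].round(3)); print(robot.hand_in())
```

```text
[0.48683973 0.20185991 0.21925517] [ 0.81293555  0.24899393 -0.51487009] [ 0.002  0.006 -0.001 -0.     0.002  0.001]
the job is handed in; nothing more can be done
None
```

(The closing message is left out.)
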